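# Trace a bevelled plate joint with a cranked probe

### The arm

A 6-joint arm with a two-finger parallel gripper is mounted at the origin on the work surface. World frame = base frame: x ahead of the robot, y to its left, z up, the work surface at z = 0. Lengths are in m, angles in rad, forces in N, time in s.
With the tool pointing down it reaches from about 0.325 to 1 m from the base axis. Payload 5.1 kg.
Tool frame: the origin (TCP) lies midway between the tips of the shut fingers; the grasp point (between the pads) lies 19 mm behind it; z points along the fingers, y is the line along which they close (so a half turn about z gives the same grasp; the last joint's range is limited). The gripper opens to 85 mm and grips with 20 to 120 N. Pads are 22 mm wide; open, the fingers measure 114 mm over their backs; the gripper's body (76 mm by 85 mm) begins 54 mm behind the grasp point. The pads swing forward as they close: fully open they stand 13 mm farther back than shut.
Start: joints at [-1.204, 0.124, 1.65, -0, 1.367, -0.083], TCP at [0.283, -0.585, 0.231] pointing down, gripper open.
Joint ranges: [-2.61, 2.61], [-1.02, 2.33], [0.03, 2.71], [-1.35, 4.49], [0.32, 2.68], [-2.91, 2.91]. Speed limits (rad/s): [2.57, 2.57, 3.14, 3.14, 3.14, 3.14].

### API

Orientations are given as a unit quaternion [w, x, y, z].
In Python, from station import sensors, read_camera, workorder gives the robot as it stands. The module is installed in compiled form; this text tells all that it offers.
- The arm moves only by the tool apply_moves, never from a script. Its argument "plan" is a list of rows, each a list of 3 entries, a list of its own where there are three numbers: the shift along the tool's x, y, z in mm, then the turn, a rotation vector about the tool's x, y, z in degrees, then the finger opening in mm, from 0 to 85.4. In form: [[[dx, dy, dz], [rx, ry, rz], hand], ...]. A call has 1 to 8 rows; each row is the pose to reach, as a shift and turn from the pose commanded when the call began, along the tool's axes at that moment; what a row does not reach only later rows make up. A row lasts 1/10 s, in which the tool goes at most 50 mm and 8.59 degrees, less where a joint would pass 70% of its speed; a pose out of reach is approached as far as the arm can. A call with a gripper value outside its range is refused whole. The fingers move at their own pace and stop on an object; "grip_force" is the grip in N (left out, the last holds). Time passes only in rows, so rows that repeat a pose let the fingers close. It gives the time, the measured TCP pose, the force, the opening and the grip force at its end, in the units of the state.
- sensors.sense(): the state, without advancing time (a new reading comes with each control period).
- read_camera(name): name is "side" or "top" or "wrist"; returns a dict with "img" (400x640x3 uint8, blue, green, red), "range_z" (400x640 float32, m along the optical axis (not along the pixel's ray), 0 where there is no reading), "vertical_fov" (degrees; the focal length in pixels is half the picture's height over the tangent of half this angle, whatever the lens; pixels are square), "cx", "cy" (the principal point, pixels), "extrinsics" (4x4, takes a point from world to camera coordinates); the wrist camera has in their place "tool_from_camera" (4x4, takes a point from camera to tool coordinates, whose origin is the TCP and whose axes are the flange's). Camera axes: x right, y down, z forward; pixel columns grow to the right and rows downward; lengths in m; the calibration is good to about 2 mm. A picture is of the moment at which its call begins: read the wrist's pose just before it.
- workorder.close_job(): hands the job in; it is judged then, once.
The state is a dict: "clock": time; "joint_positions": joint angles; "joint_velocities": joint speeds; "tau": joint torques, N m; "ee_pos": TCP position; "tcp_rot": TCP orientation; "contact_force": force on the tool from outside, world axes, zero at the start; "ft_torque": the same for the moment, N m; "width": finger opening in m; "finger_force": force on a finger pad.
Only numpy, scipy, OpenCV 4.12 (cv2) and the standard library are available. Lean on these libraries where they do the work, as an engineer would, in place of code of your own. Each camera call takes 0.05 s, during which the arm holds its last target. There are 200 camera calls.

### The job

Before these two clamped aluminium plates are welded, check the V groove between them for burrs: take the cranked probe off its rest and run its sprung ball tip along the bottom of the groove in one unbroken pass, from the open end of the longer leg (the one beside the clamps), round the bend, to the open end of the shorter leg. Keep it in light contact, never pushing the sprung pin fully in, go slowly (under 6 cm a second), and let the tip into and out of the groove only at its two ends. Then lay the probe, without dropping it, back on both posts of its rest the way it lay, and leave everything else alone.

Things in the scene. Friction and masses are not known exactly. Their poses are not given: they have to be found in the camera images.
- probe: Cranked probe (loose, about 130 g). Black handle bar 104 long (x), 14 wide (y), 16 high (z); origin at the handle's centre. From its +x end (11 mm collar to x=58) a 7 mm steel arm goes on to x=80 and bends straight down to a sprung pin with a 6 mm ball. Lies level on its rest, ball hanging down; grip the middle of the handle across y.
- probe_tip (a point): Lowest point of the probe's ball: 80 in +x and 65 below (-z) the handle's centre while the sprung pin is out.
- plunger (a joint): How far the probe's sprung pin is pushed in, m: 0 fully out, 0.008 fully in; about 0.7 N to start and 0.35 N more per mm.
- rest: Fixed rest: base 130 x 70 x 8, two grey posts at x=-42 and +42 (10 thick in x, 34 wide in y, 74 free between them). Notch on each: floor 85 above the bench, about 18 wide, cheeks flaring up to 96. Origin at the centre of the underside; the handle lies along x, ball towards +x, its centre 93 above the origin.
- joint: Fixed steel base 154 x 130 x 12 with two aluminium plates 8 thick (top 20 above bench) and a V groove between them: 20 wide at top, 4 at bottom, 45 degree walls, dark floor 12 above bench, both ends open. Origin on the bench under the bend; longer leg along x from x=-76 to 0. Two strap clamps at x=-45, y=-44 and +50, up to 35 above bench.
- short_leg: The shorter leg of the groove (fixed to the joint), turned 35 degrees from the longer leg's line towards +y: origin on the groove floor at the bend, x runs along the leg to its open end at x=51.
- seam_start (a point): On the groove's floor centre line, 6 mm in from the open end of the longer leg: the pass starts here.
- seam_long_mid (a point): On the groove's floor centre line, half way along the longer leg, 35 mm before the bend.
- seam_bend (a point): On the groove's floor at the bend.
- seam_short_mid (a point): On the groove's floor centre line, 23 mm past the bend.
- seam_end (a point): On the groove's floor centre line, 6 mm in from the open end of the shorter leg: the pass ends here.
- angle_bracket: Bystander: loose steel angle bracket 50 x 40 x 50 high, origin under its centre.
- parts_bin: Bystander: loose yellow open bin 100 x 75 x 50 high, origin under its centre.
- spray_can: Bystander: loose grey can, 56 diameter, 130 high, origin under its centre.
- driver: Bystander: loose screwdriver lying on the bench, origin under it.
Not all that is in view belongs to the job. What is shaped like the rest but red or turquoise is not meant.

How it is judged:
On the way, in this order (a step that is already met when the one before it is completed fails the run):
1. the probe is lifted off its rest (15 mm or more) (z of probe in the frame of rest above 0.108 m), for 0.1 s.
2. the tip touches within 5 mm of the start of the groove's longer leg (distance between probe_tip and seam_start below 0.005 m and contact force between probe and joint above 0.05 N).
3. then, in contact, it passes within 5 mm of the middle of the longer leg (distance between probe_tip and seam_long_mid below 0.005 m and contact force between probe and joint above 0.05 N).
4. then, in contact, within 5 mm of the bend (distance between probe_tip and seam_bend below 0.005 m and contact force between probe and joint above 0.05 N).
5. then, in contact, within 5 mm of the middle of the shorter leg (distance between probe_tip and seam_short_mid below 0.005 m and contact force between probe and joint above 0.05 N).
6. then, in contact, within 5 mm of the end of the shorter leg (distance between probe_tip and seam_end below 0.005 m and contact force between probe and joint above 0.05 N).
At the end, for the whole second after the job is handed in: The probe lies released, still and level (0.1 rad) in both notches, ball towards the rest's +x as before: handle centre within 9 mm along, 6 mm across and 3 mm in height of its seat, in line within 0.12 rad; bystanders within 20 mm of their start (x of probe in the frame of rest between -0.009 and 0.009 m and y of probe in the frame of rest between -0.006 and 0.006 m and z of probe in the frame of rest between 0.09 and 0.096 m and x of probe_tip in the frame of rest above 0.06 m and angle between probe's own z axis and vertical below 0.1 rad and angle between the x axis of probe and the x axis of rest, either way round below 0.12 rad and contact force between probe and rest above 0.2 N and linear speed of probe below 0.02 m/s and angular speed of probe below 0.2 rad/s and distance of each of angle_bracket, parts_bin, spray_can, driver from where it was at the start of the episode below 0.02 m); the robot touches nothing.
It fails at once if the probe moves at 6 cm/s or more while its tip is in the middle part of the groove (more than about 18 mm from its open ends) (((x of probe_tip in the frame of joint between -0.058 and -0.002 m and y of probe_tip in the frame of joint between -0.012 and 0.012 m and z of probe_tip in the frame of joint between 0.008 and 0.018 m) or (x of probe_tip in the frame of short_leg between 0.002 and 0.033 m and y of probe_tip in the frame of short_leg between -0.012 and 0.012 m and z of probe_tip in the frame of short_leg between -0.004 and 0.006 m)) and linear speed of probe above 0.06 m/s).
It fails at once if the tip leaves, enters or skips over the groove's middle part (tip 6 to 14 mm above the groove floor, within 12 mm of its centre line, more than about 18 mm from the open ends) ((x of probe_tip in the frame of joint between -0.058 and -0.002 m and y of probe_tip in the frame of joint between -0.012 and 0.012 m and z of probe_tip in the frame of joint between 0.018 and 0.026 m) or (x of probe_tip in the frame of short_leg between 0.002 and 0.033 m and y of probe_tip in the frame of short_leg between -0.012 and 0.012 m and z of probe_tip in the frame of short_leg between 0.006 and 0.014 m)).
It fails at once if the sprung pin is pushed in more than 7 mm of its 8 (value of joint plunger above 0.007 m).
It fails at once if the probe is dropped (out of the fingers more than 20 mm above its seat's height, or its handle's centre below 40 mm) (height (world z) of probe below 0.04 m or (height (world z) of probe above 0.113 m and contact force between the fingers and probe below 0.05 N)).
It fails at once if a bystander is moved more than 20 mm (distance of any of angle_bracket, parts_bin, spray_can, driver from where it was at the start of the episode above 0.02 m).
It also fails if it takes over 56 s, if anything falls off the work surface, if the arm or the gripper's body presses on something with over 40 N, if the wrist force passes 120 N, or if a joint passes its speed limit or range.

## Working session

There is one attempt and no reset: what is moved stays moved. The work goes in short steps, Python scripts to look and compute and a tool call to move; the robot and the scene stay as the last step left them, time stands still between calls to the robot, and variables do not carry over. Pictures are saved under pics/ and viewed, at most 10 in all, crops included, and the job is handed in when it is done.

Besides the shell and the picture viewer there is one more tool, called after "Call:" in YAML: its name, and indented under it one key for each argument. apply_moves: Moves the arm, as the interface text tells. Its arguments: {"type":"object","properties":{"plan":{"type":"array","items":{"type":"array"}},"grip_force":{"type":"number"}},"required":["plan"]}

```bash
mkdir -p pics
python3 - <<'E'
from station import sensors, read_camera
import cv2,numpy as np
print(sensors.sense())
for n in ("top","side"):
    r=read_camera(n); cv2.imwrite(f"pics/{n}0.png",r["img"]); np.savez(f"{n}0.npz",**r); print(n,r["vertical_fov"],r["cx"],r["cy"],r["extrinsics"])
E
```

```text
{'clock': 0.0, 'joint_positions': array([-1.20359425e+00,  1.24495906e-01,  1.65168228e+00, -1.36673798e-05,
        1.36754399e+00, -8.25795412e-02]), 'joint_velocities': array([ 3.40969480e-04, -2.82445619e-03,  1.37471756e-03,  4.70195644e-04,
       -1.44747518e-05, -4.91742391e-04]), 'tau': array([-2.72722900e-03, -4.23621762e+01, -3.65449762e+01, -1.68193719e-04,
        7.16512193e-03,  3.17100807e-05]), 'ee_pos': array([ 0.28235636, -0.58477356,  0.23005411]), 'tcp_rot': array([-1.05304792e-03,  9.74817601e-01,  2.23001146e-01, -1.57640414e-04]), 'contact_force': array([-0.78778926, -0.47722644, -0.48492039]), 'ft_torque': array([-0.02546768,  0.00047026,  0.00211751]), 'finger_force': 0.0, 'width': 0.08541222359083323}
top 52.38792712342977 314.2286197500114 207.67511561744362 [[ 0.0208909  -0.99951867 -0.0229346   0.06088266]
 [-0.99538098 -0.01864349 -0.09417608  0.62672608]
 [ 0.09370317  0.02479608 -0.99529135  0.89845165]
 [ 0.          0.          0.          1.        ]]
side 55.906068634281894 315.05015197539336 204.66772523730447 [[ 0.81915645 -0.57355254  0.00449402 -0.47756661]
 [-0.30714651 -0.44526147 -0.84107268  0.26802521]
 [ 0.48440039  0.68758978 -0.54090347  0.45576153]
 [ 0.          0.          0.          1.        ]]
```

View pics/top0.png

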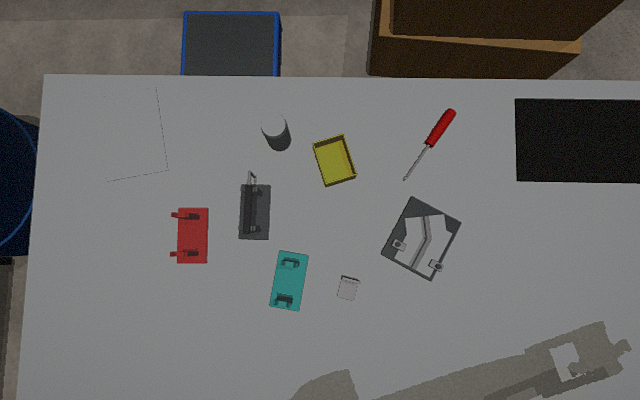

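View pics/side0.png

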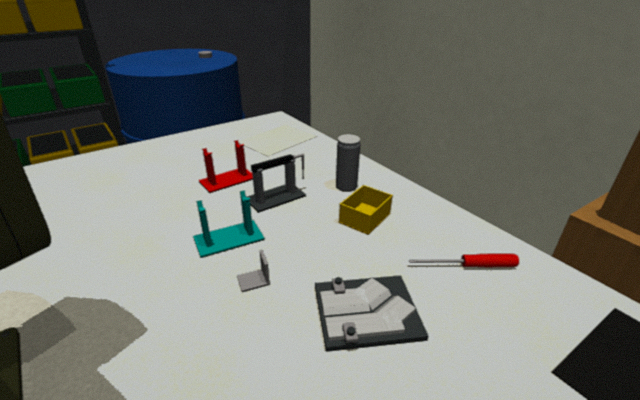

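Top view: rest with probe at about (255,212), ball towards the top (world +x). Joint at about (422,238), long leg from (412,268) to the bend at about (428,240), then up to about (425,215). The red and turquoise rests are decoys; bracket (348,288), bin (334,160), can (276,132), driver (430,145).

```bash
cat > h.py <<'E'
import numpy as np,cv2
from scipy.spatial.transform import Rotation as R
def q2R(q): return R.from_quat([q[1],q[2],q[3],q[0]]).as_matrix()
def world_from_cam(r,s=None):
    if "extrinsics" in r: return np.linalg.inv(r["extrinsics"])
    T=np.eye(4);T[:3,:3]=q2R(s["tcp_rot"]);T[:3,3]=s["ee_pos"]; return T@r["tool_from_camera"]
def cloud(r,W):
    f=200/np.tan(np.radians(float(r["vertical_fov"]))/2);v,u=np.mgrid[:400,:640];z=r["range_z"]
    P=np.stack([(u-r["cx"])/f*z,(v-r["cy"])/f*z,z],-1)
    return P@W[:3,:3].T+W[:3,3]
def pix(r,W,u,v,h):
    f=200/np.tan(np.radians(float(r["vertical_fov"]))/2)
    d=W[:3,:3]@np.array([(u-r["cx"])/f,(v-r["cy"])/f,1]);c=W[:3,3];return c+d*(h-c[2])/d[2]
E
python3 - <<'E'
from h import *
r=np.load("top0.npz");W=world_from_cam(r);C=cloud(r,W);np.set_printoptions(precision=4,suppress=True)
for n,p in dict(handle=(256,214,.1),restTL=(242,185,.008),restTR=(271,185,.008),restBL=(239,239,.008),restBR=(270,240,.008),jT=(412,197,.012),jR=(461,222,.012),jB=(432,280,.012),jL=(381,254,.012),longend=(412,268,.012),bend=(428,240,.012)).items():
    print(n,pix(r,W,*p),C[p[1],p[0]])
E
```

```text
handle [0.6031 0.1945 0.1   ] [0.61   0.2099 0.0085]
restTL [0.6781 0.2456 0.008 ] [0.6777 0.245  0.0107]
restTR [0.6793 0.1769 0.008 ] [0.6802 0.1777 0.002 ]
restBL [0.5508 0.2478 0.008 ] [ 0.5509  0.2495 -0.0003]
restBR [0.55   0.1752 0.008 ] [ 0.5501  0.1764 -0.0006]
jT [ 0.6563 -0.1528  0.012 ] [ 0.6562 -0.1527  0.0124]
jR [ 0.6003 -0.2649  0.012 ] [ 0.6003 -0.2649  0.0121]
jB [ 0.4668 -0.1978  0.012 ] [ 0.466  -0.2008  0.0007]
jL [ 0.5232 -0.0818  0.012 ] [ 0.5231 -0.0826  0.0066]
longend [ 0.4929 -0.1526  0.012 ] [ 0.493  -0.152   0.0145]
bend [ 0.5574 -0.1892  0.012 ] [ 0.5574 -0.1883  0.0156]
```

```bash
cat >> h.py <<'E'
def goto(s,p,yaw=None):
    "shift in tool axes (mm) and turn about tool z (deg) to get TCP to p with tool x at world yaw (deg)"
    M=q2R(s["tcp_rot"]);d=M.T@(np.array(p)-s["ee_pos"])*1000
    y0=np.degrees(np.arctan2(M[1,0],M[0,0])); tilt=np.degrees(np.arccos(-M[2,2]))
    t=None
    if yaw is not None:
        D=R.from_euler("z",yaw,degrees=True).as_matrix()@np.diag([1,-1,-1.]); t=R.from_matrix(M.T@D).as_rotvec(degrees=True).round(2)
    print("shift",d.round(1),"turn",t,"yaw now",y0.round(2),"tilt",tilt.round(2))
E
python3 - <<'E'
from h import *
from station import sensors,read_camera
np.set_printoptions(precision=4,suppress=True)
s=sensors.sense();r=read_camera("wrist");print(r["tool_from_camera"],r["vertical_fov"],r["cx"],r["cy"])
print(world_from_cam(r,s))
goto(s,[.50,-.19,.25],25.8)
print([sensors.sense()["ee_pos"] for _ in range(2)],s["ee_pos"])
E
```

```text
[[ 0.0007 -0.9624 -0.2716  0.0695]
 [ 1.      0.0007  0.0003  0.0006]
 [-0.0001 -0.2716  0.9624 -0.1427]
 [ 0.      0.      0.      1.    ]] 60.315894055444716 316.3932597547802 197.1482506254243
[[ 0.4355 -0.8662 -0.2451  0.3453]
 [-0.9002 -0.4196 -0.1166 -0.5554]
 [-0.0018  0.2714 -0.9625  0.3729]
 [ 0.      0.      0.      1.    ]]
shift [ 367.6 -261.   -19.3] turn [-0.11 -0.01 -0.03] yaw now 25.77 tilt 0.11
[array([ 0.2824, -0.5849,  0.2303]), array([ 0.2824, -0.5849,  0.2303])] [ 0.2824 -0.5848  0.2302]
```

Call:
apply_moves:
  plan:
    - [[372,-236,60],[0,0,0],85]
    - [[372,-236,60],[0,0,0],85]
    - [[372,-236,60],[0,0,0],85]
    - [[372,-236,60],[0,0,0],85]
    - [[372,-236,60],[0,0,0],85]
    - [[372,-236,60],[0,0,0],85]
    - [[372,-236,60],[0,0,0],85]
    - [[372,-236,60],[0,0,0],85]

```text
clock: 0.95
ee_pos: [0.4922, -0.2467, 0.1769]
tcp_rot: [0.0, 0.975, 0.223, 0.0]
contact_force: [0.3, -0.5, -0.1]
width: 0.0849
finger_force: 0.0
```

Call:
apply_moves:
  plan:
    - [[18,-12,3],[0,0,0],85]
    - [[18,-12,3],[0,0,0],85]
    - [[18,-12,3],[0,0,0],85]

```text
clock: 1.25
ee_pos: [0.5025, -0.2298, 0.1741]
tcp_rot: [-0.0, 0.975, 0.224, -0.0]
contact_force: [0.8, -1.1, 0.5]
width: 0.0854
finger_force: 0.0
```

Run:
```python
from h import *
from station import sensors,read_camera
np.set_printoptions(precision=4,suppress=True)
s=sensors.sense();r=read_camera("wrist");W=world_from_cam(r,s)
cv2.imwrite("pics/w1.png",r["img"]);np.savez("w1.npz",W=W,**r)
print(s["clock"],s["ee_pos"],s["joint_velocities"])
```

```text
1.25 [ 0.5025 -0.2298  0.1741] [-0.0316 -0.0042 -0.0064 -0.0006 -0.0002  0.0007]
```

View pics/w1.png

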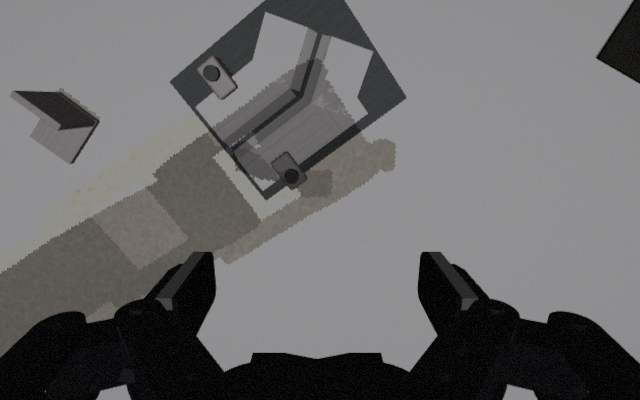

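The wrist picture shows the joint at about (290,95): dark floor line from (234,150) to the bend at (297,93) to (325,36). I'll enlarge it.

Run:
```python
import cv2,numpy as np
i=cv2.imread("pics/w1.png")[0:200,165:415]
i=np.clip(i.astype(float)*1.3,0,255).astype(np.uint8)
cv2.imwrite("pics/w1c.png",cv2.resize(i,None,fx=3,fy=3,interpolation=cv2.INTER_CUBIC))
```

```text
(no output)
```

View pics/w1c.png

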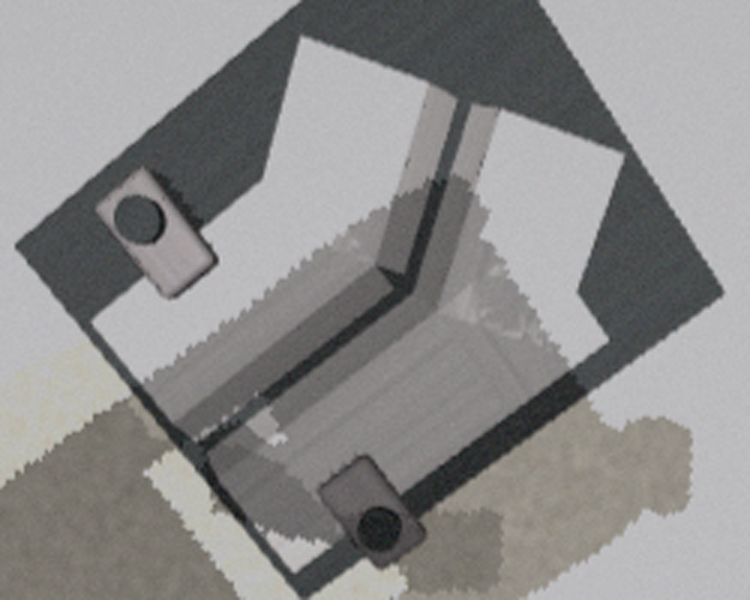

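Crop (3x, origin (165,0)): long end of floor at (203,450), bend (405,281), short end (462,100); base corners (15,246), (724,292), (303,598).

```bash
cat >> h.py <<'E'
def fit2(m,w):
    m=np.array(m);w=np.array(w);a=m-m.mean(0);b=w-w.mean(0)
    th=np.arctan2((a[:,0]*b[:,1]-a[:,1]*b[:,0]).sum(),(a*b).sum());c,s=np.cos(th),np.sin(th);Rm=np.array([[c,-s],[s,c]])
    t=w.mean(0)-Rm@m.mean(0);return th,t,w-(m@Rm.T+t)
E
python3 - <<'E'
from h import *
np.set_printoptions(precision=4,suppress=True)
r=np.load("w1.npz");W=r["W"];C=cloud(r,W)
def P(x,y,h): return pix(r,W,165+(x+.5)/3-.5,(y+.5)/3-.5,h)[:2]
m=np.array([(-76,0),(0,0),(41.8,29.3)])/1000
w=[P(203,450,.012),P(405,281,.012),P(462,100,.012)]
th,t,res=fit2(m,w);print(np.degrees(th),t,res*1000)
c,s=np.cos(th),np.sin(th);Rm=np.array([[c,-s],[s,c]])
for n,q in dict(L=(15,246,.012),Rr=(724,292,.012),B=(303,598,.012),cl1=(138,218,.035),cl2=(380,528,.035),p1=(92,320,.02),p2=(300,37,.02),p3=(624,155,.02),p4=(608,340,.02),e1=(428,88,.02),e2=(498,110,.02)).items(): print(n,(Rm.T@(P(*q)-t))*1000)
t0=np.load("top0.npz");C0=cloud(t0,world_from_cam(t0))
# heights seen by wrist & by top
def med(C,u,v,k=4): return np.median(C[v-k:v+k,u-k:u+k].reshape(-1,3),0)
print("plate top",med(C,165+100,25),med(C,165+180,60),"bench",med(C,500,150),med(C,60,220))
for p in [(450,330),(300,350)]: print("top bench",med(C0,*p))
print("top rest base",med(C0,262,212,2), "bench by rest",med(C0,225,200))
E
```

```text
-26.76684968797256 [ 0.563  -0.1857] [[-0.4821 -0.1417]
 [ 0.9358  0.7247]
 [-0.4537 -0.5829]]
L [-80.5317  74.7295]
Rr [ 70.5154 -56.1162]
B [-81.9389 -53.2872]
cl1 [-43.8807  53.966 ]
cl2 [-45.0852 -47.5217]
p1 [-74.8234  45.3371]
p2 [16.465  64.8929]
p3 [67.     -9.3808]
p4 [ 36.0532 -46.0813]
e1 [35.4449 35.2243]
e2 [46.8764 19.8344]
plate top [ 0.5988 -0.1385  0.0201] [ 0.6033 -0.2067  0.0202] bench [ 0.5992 -0.3706  0.0003] [ 0.3551 -0.0239  0.0002]
top bench [ 0.3554 -0.2395  0.0008]
top bench [0.3032 0.0999 0.0016]
top rest base [0.616  0.1971 0.0089] bench by rest [0.6437 0.2872 0.0017]
```

Run:
```python
from h import *
from station import sensors
np.set_printoptions(precision=4,suppress=True)
s=sensors.sense();goto(s,[.56,.2115,.2],0)
r=np.load("top0.npz");W=world_from_cam(r)
i=np.clip(r["img"][165:300,225:475].astype(float)*1.2,0,255).astype(np.uint8)
cv2.imwrite("pics/t0c.png",cv2.resize(i,None,fx=3.2,fy=3.2,interpolation=cv2.INTER_CUBIC))
```

```text
shift [ 244.  -373.   -25.8] turn [ 0.02  0.02 25.76] yaw now 25.76 tilt 0.03
```

View pics/t0c.png

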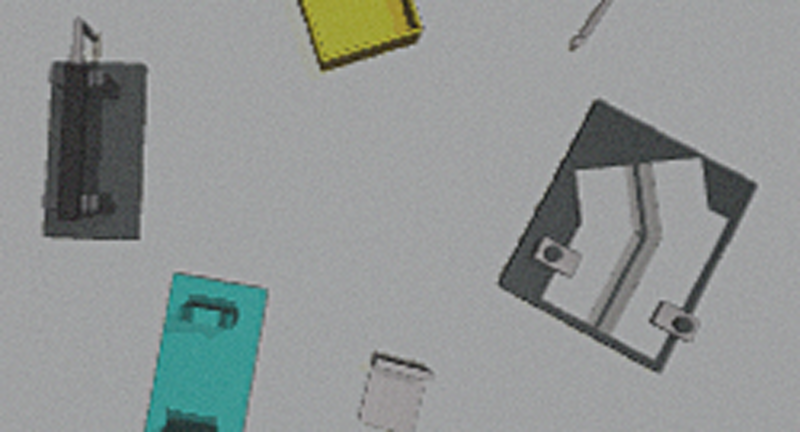

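Top crop (3.2x, origin (225,165)): groove floor: long end about (599,329), bend (642,235), short end (643,164); base corners (596,99), (756,185), (660,372), (500,284). Rest base corners (51,63), (147,65), (139,239), (43,235).

Run:
```python
from h import *
np.set_printoptions(precision=4,suppress=True)
r=np.load("top0.npz");W=world_from_cam(r)
def P(x,y,h): return pix(r,W,225+(x+.5)/3.2-.5,165+(y+.5)/3.2-.5,h)[:2]
m=np.array([(-76,0),(0,0),(41.8,29.3)])/1000
w=[P(599,329,.012),P(642,235,.012),P(643,164,.012)]
th,t,res=fit2(m,w);print("joint",np.degrees(th),t,res*1000)
c=np.array([P(*q,.012) for q in [(596,99),(756,185),(660,372),(500,284)]])
print("base",c.mean(0),[np.degrees(np.arctan2(*(d[::-1]))) for d in (c[0]-c[3],c[1]-c[2],c[0]-c[1],c[3]-c[2])])
c=np.array([P(*q,.008) for q in [(51,63),(147,65),(139,239),(43,235)]])
print("rest",c.mean(0),[np.degrees(np.arctan2(*(d[::-1]))) for d in (c[0]-c[3],c[1]-c[2],c[0]-c[1],c[3]-c[2])])
```

```text
joint -28.6760310804107 [ 0.5615 -0.1871] [[-0.754  -1.5578]
 [ 0.1625  4.0814]
 [ 0.5916 -2.5236]]
base [ 0.562 -0.173] [np.float64(-26.97529832130104), np.float64(-27.29896329039383), np.float64(62.21983014063395), np.float64(62.26332473494868)]
rest [0.6158 0.2141] [np.float64(-0.4708986160437149), np.float64(-0.8370671205479322), np.float64(89.79706830881283), np.float64(88.80434893484177)]
```

Call:
apply_moves:
  plan:
    - [[244,-373,-26],[0,0,26],85]
    - [[244,-373,-26],[0,0,26],85]
    - [[244,-373,-26],[0,0,26],85]
    - [[244,-373,-26],[0,0,26],85]
    - [[244,-373,-26],[0,0,26],85]
    - [[244,-373,-26],[0,0,26],85]
    - [[244,-373,-26],[0,0,26],85]
    - [[244,-373,-26],[0,0,26],85]

```text
clock: 2.1
ee_pos: [0.5533, 0.1542, 0.1976]
tcp_rot: [0.0, 1.0, -0.003, 0.001]
contact_force: [0.3, 0.0, 0.4]
width: 0.0851
finger_force: 0.0
```

Run:
```python
from h import *
from station import sensors
s=sensors.sense();goto(s,[.56,.2115,.2],0)
```

```text
shift [  6.3 -57.4  -2.4] turn [ 0.01 -0.07 -0.37] yaw now -0.37 tilt 0.07
```

Call:
apply_moves:
  plan:
    - [[6,-57,-2],[0,0,0],85]
    - [[6,-57,-2],[0,0,0],85]
    - [[6,-57,-2],[0,0,0],85]
    - [[6,-57,-2],[0,0,0],85]

```text
clock: 2.5
ee_pos: [0.5592, 0.2091, 0.1988]
tcp_rot: [0.0, 1.0, -0.003, -0.0]
contact_force: [-0.2, 0.3, 0.3]
width: 0.0852
finger_force: 0.0
```

Run:
```python
from h import *
from station import sensors,read_camera
np.set_printoptions(precision=4,suppress=True)
s=sensors.sense();r=read_camera("wrist");W=world_from_cam(r,s)
np.savez("w2.npz",W=W,**r);print(s["clock"],s["ee_pos"],s["tcp_rot"])
i=np.clip(r["img"][0:270,160:520].astype(float)*1.5,0,255).astype(np.uint8)
cv2.imwrite("pics/w2.png",cv2.resize(i,None,fx=2.2,fy=2.2,interpolation=cv2.INTER_CUBIC))
C=cloud(r,W);m=(C[...,2]>.094)&(C[...,2]<.106)&(r["img"].max(-1)<70)&(np.mgrid[:400,:640][0]<250)
p=C[m];print(len(p),p.mean(0),p.min(0),p.max(0));x=p[:,:2].astype(np.float32)
print(cv2.minAreaRect(x),np.median(p[:,2]))
```

```text
2.5 [0.5592 0.2091 0.1988] [ 0.0004  1.     -0.0029 -0.0002]
3336 [0.6168 0.2129 0.1007] [0.5214 0.195  0.094 ] [0.6682 0.3729 0.1033]
((0.5679166913032532, 0.26193857192993164), (0.0870627760887146, 0.2242288589477539), 43.97090530395508) 0.10097080757498204
```

View pics/w2.png

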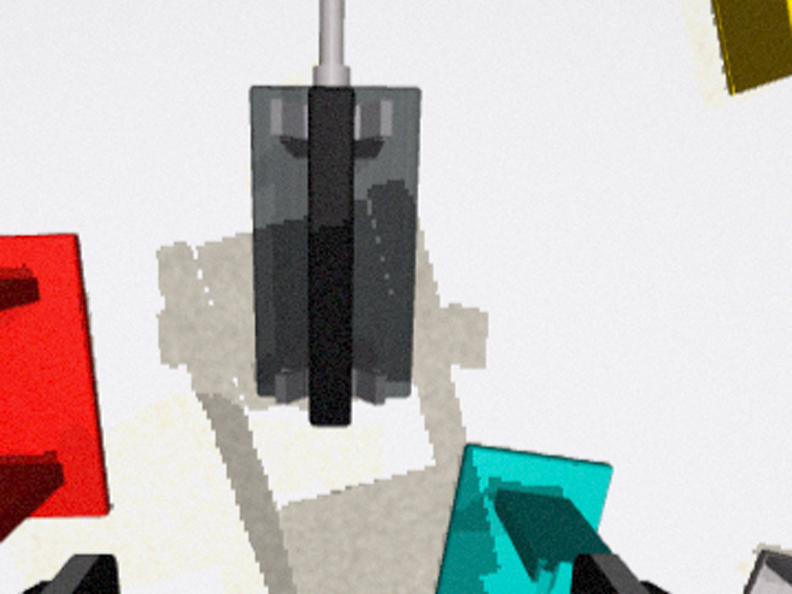

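Wrist view: handle on the grey rest, crop corners (309,88), (355,88), (351,425), (309,425), arm upward; fingers clear.

Run:
```python
from h import *
from station import sensors
np.set_printoptions(precision=4,suppress=True)
r=np.load("w2.npz");W=r["W"];C=cloud(r,W)
def P(x,y,h): return pix(r,W,160+(x+.5)/2.2-.5,(y+.5)/2.2-.5,h)[:2]
c=np.array([P(*q,.101) for q in [(309,88),(355,88),(351,425),(309,425)]])
print(c,c.mean(0),np.degrees(np.arctan2(*(c[0]+c[1]-c[2]-c[3])[::-1])))
b=np.array([P(*q,.008) for q in [(251,88),(421,88),(411,396),(257,395)]]);print("base",b,b.mean(0))
m=(C[...,2]>.097)&(C[...,2]<.106)&(r["img"].max(-1)<90);n,l,st,ce=cv2.connectedComponentsWithStats(m.astype(np.uint8))
k=1+np.argmax(st[1:,4]);p=C[l==k];print(st[k],cv2.minAreaRect(p[:,:2].astype(np.float32)),np.median(p[:,2]))
h=c.mean(0);goto(sensors.sense(),[h[0],h[1],.074],0);
```

```text
[[0.6662 0.2186]
 [0.6661 0.2051]
 [0.5641 0.2066]
 [0.5642 0.2204]] [0.6151 0.2127] -0.9185444328963478
base [[0.6807 0.2459]
 [0.6804 0.1771]
 [0.5525 0.1787]
 [0.5533 0.2482]] [0.6167 0.2125]
[ 300   38   21  156 3149] ((0.6157197952270508, 0.212771475315094), (0.013944881968200207, 0.10391534119844437), 88.9233627319336) 0.10102539336270494
shift [ 56.   -4.3 124.7] turn [ 0.04  0.02 -0.36] yaw now -0.36 tilt 0.04
```

Call:
apply_moves:
  plan:
    - [[56,-4,20],[0,0,0.6],85]
    - [[56,-4,40],[0,0,0.6],85]
    - [[56,-4,65],[0,0,0.6],85]
    - [[56,-4,90],[0,0,0.6],85]
    - [[56,-4,110],[0,0,0.6],85]
    - [[56,-4,120],[0,0,0.6],85]
    - [[56,-4,125],[0,0,0.6],85]
    - [[56,-4,125],[0,0,0.6],85]

```text
clock: 3.35
ee_pos: [0.6151, 0.2137, 0.0739]
tcp_rot: [0.0, 1.0, -0.008, -0.0]
contact_force: [-0.2, 0.2, 0.6]
width: 0.085
finger_force: 0.0
```

Run:
```python
from h import *
from station import sensors
s=sensors.sense();goto(s,[.6154,.2127,.074],-1.0);print(s["joint_velocities"].round(3),s["contact_force"])
```

```text
shift [ 0.4  1.  -0.1] turn [0.01 0.01 0.1 ] yaw now -0.9 tilt 0.01
[ 0.01  -0.013 -0.02   0.001  0.005  0.001] [-0.21612664  0.24370315  0.59139808]
```

Call:
apply_moves:
  plan:
    - [[0,1,0],[0,0,0],50]
    - [[0,1,0],[0,0,0],25]
    - [[0,1,0],[0,0,0],10]
    - [[0,1,0],[0,0,0],8]
    - [[0,1,0],[0,0,0],8]
    - [[0,1,0],[0,0,0],8]
    - [[0,1,0],[0,0,0],8]
    - [[0,1,0],[0,0,0],8]
  grip_force: 60

```text
clock: 4.15
ee_pos: [0.6153, 0.2138, 0.0745]
tcp_rot: [-0.0, 1.0, -0.007, 0.0]
contact_force: [0.5, -0.2, 2.9]
width: 0.013
finger_force: 59.5
```

Call:
apply_moves:
  plan:
    - [[0,0,-5],[0,0,0],8]
    - [[0,0,-15],[0,0,0],8]
    - [[0,0,-30],[0,0,0],8]
    - [[0,0,-45],[0,0,0],8]
    - [[0,0,-60],[0,0,0],8]
    - [[0,0,-70],[0,0,0],8]
    - [[0,0,-70],[0,0,0],8]

```text
clock: 4.85
ee_pos: [0.6164, 0.2139, 0.1471]
tcp_rot: [-0.001, 1.0, -0.007, 0.002]
contact_force: [-0.8, 0.7, -0.8]
width: 0.0133
finger_force: 58.9
```

Run:
```python
from h import *
from station import sensors,read_camera
np.set_printoptions(precision=4,suppress=True)
s=sensors.sense();r=read_camera("wrist");W=world_from_cam(r,s)
np.savez("w3.npz",W=W,**r);print(s["clock"],s["ee_pos"],s["tcp_rot"],s["width"],s["contact_force"])
M=q2R(s["tcp_rot"]);tip=s["ee_pos"]+M@np.array([.08,0,-.019+.065]);print("nominal tip",tip)
q=np.linalg.inv(W)@np.r_[tip,1];f=200/np.tan(np.radians(r["vertical_fov"])/2);print("px",f*q[0]/q[2]+r["cx"],f*q[1]/q[2]+r["cy"])
i=np.clip(r["img"][0:220,200:440].astype(float)*1.5,0,255).astype(np.uint8)
cv2.imwrite("pics/w3.png",cv2.resize(i,None,fx=2.7,fy=2.7,interpolation=cv2.INTER_CUBIC))
th=np.radians(-27.2);p=np.array([.563,-.1857])+np.array([[np.cos(th),-np.sin(th)],[np.sin(th),np.cos(th)]])@np.array([-.070,0]);print(p)
```

```text
4.85 [0.6164 0.2139 0.1471] [-0.0006  1.     -0.0072  0.0024] 0.013329720248255907 [-0.7536  0.7205 -0.7615]
nominal tip [0.6966 0.2128 0.1015]
px 315.9937713809628 79.3411510531344
[ 0.5007 -0.1537]
```

View pics/w3.png

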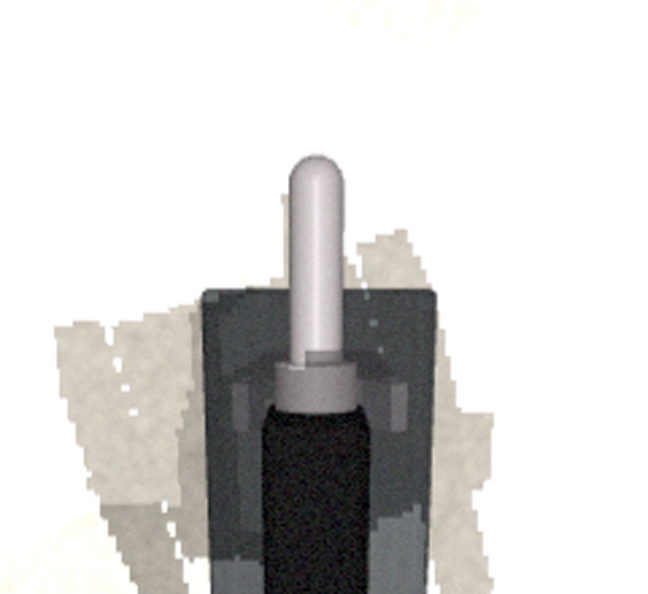

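The probe hangs straight in the gripper; arm end at crop (316,155), the ball is hidden beneath it. I'll check level with the depth.

Run:
```python
from h import *
np.set_printoptions(precision=4,suppress=True)
r=np.load("w3.npz");W=r["W"];C=cloud(r,W)
for v in (62,70,80,95,110,125,145,155,165,180,195,210): print(v,np.median(C[v-2:v+3,314:320].reshape(-1,3),0),end=" ")
m=(C[...,2]>.16)&(C[...,2]<.19)&(np.mgrid[:400,:640][0]<135)
p=C[m];print(p.min(0),p.max(0)); q=p[p[:,0]>.68]; print("arm y",q[:,1].min(),q[:,1].max(),"xmax",np.percentile(p[:,0],99.5))
```

```text
62 [0.698  0.2125 0.169 ] 70 [0.6954 0.2126 0.1696] 80 [0.6923 0.2125 0.1696] 95 [0.6876 0.2127 0.1696] 110 [0.6827 0.2127 0.1694] 125 [0.6777 0.2128 0.1693] 145 [0.6711 0.2129 0.1712] 155 [0.6678 0.2129 0.1727] 165 [0.6646 0.213  0.1741] 180 [0.6593 0.213  0.1738] 195 [0.654  0.2131 0.174 ] 210 [0.6486 0.2132 0.174 ] [0.6742 0.2073 0.1619] [0.6995 0.218  0.1712]
arm y 0.208978507838269 0.21608121844950393 xmax 0.6991494013254822
```

Call:
apply_moves:
  plan:
    - [[-10,20,0],[0,0,0],8]
    - [[-28,55,0],[0,0,0],8]
    - [[-50,97,0],[0,0,0],8]
    - [[-72,140,0],[0,0,0],8]
    - [[-94,182,0],[0,0,0],8]
    - [[-116,225,0],[0,0,0],8]
    - [[-138,268,0],[0,0,0],8]
    - [[-156,303,0],[0,0,0],8]

```text
clock: 5.7
ee_pos: [0.4525, -0.0886, 0.1429]
tcp_rot: [-0.0, 1.0, -0.007, -0.001]
contact_force: [-0.1, 0.1, -1.0]
width: 0.013
finger_force: 58.9
```

Call:
apply_moves:
  plan:
    - [[-15,29,5],[0,0,0],8]
    - [[-26,50,15],[0,0,0],8]
    - [[-32,61,27],[0,0,0],8]
    - [[-34,66,37],[0,0,0],8]
    - [[-34,66,41],[0,0,0],8]
    - [[-34,66,41],[0,0,0],8]

```text
clock: 6.3
ee_pos: [0.4193, -0.1517, 0.1017]
tcp_rot: [-0.001, 1.0, -0.007, -0.001]
contact_force: [0.2, 0.3, -1.8]
width: 0.0128
finger_force: 58.9
```

Run:
```python
from h import *
from station import sensors,read_camera
np.set_printoptions(precision=4,suppress=True)
s=sensors.sense();r=read_camera("wrist");W=world_from_cam(r,s)
np.savez("w4.npz",W=W,**r);print(s["clock"],s["ee_pos"],s["tcp_rot"],s["width"],s["contact_force"]);goto(s,[.4211,-.1523,.106],-.83)
i=np.clip(r["img"][0:200,220:470].astype(float)*1.3,0,255).astype(np.uint8)
cv2.imwrite("pics/w4.png",cv2.resize(i,None,fx=3,fy=3,interpolation=cv2.INTER_CUBIC))
```

```text
6.3 [ 0.4193 -0.1517  0.1017] [-0.0007  1.     -0.0069 -0.001 ] 0.0128065192035486 [ 0.231   0.2826 -1.823 ]
shift [ 1.8  0.6 -4.3] turn [-0.08  0.12  0.04] yaw now -0.79 tilt 0.14
```

View pics/w4.png

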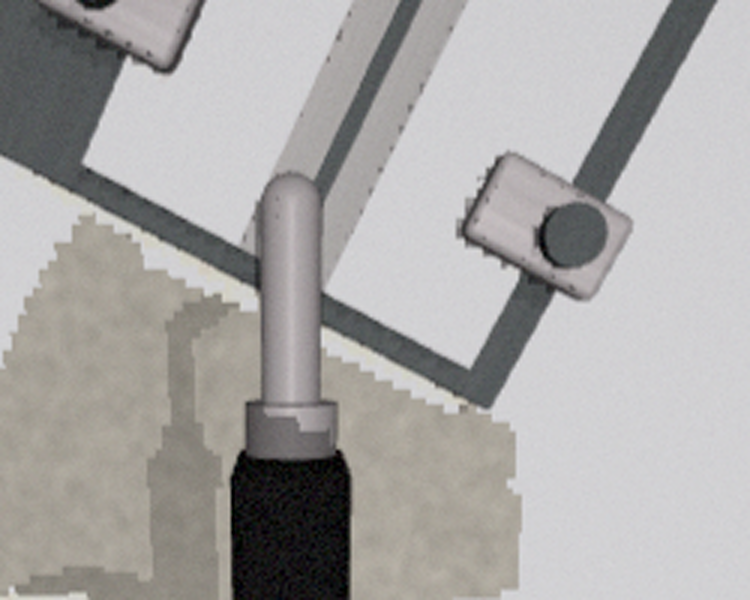

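Groove floor runs from crop (410,0) down towards (325,180) behind the arm end at (290,175); plate end edge from (82,165) to (470,368). Refine by scanning rows.

Run:
```python
from h import *
np.set_printoptions(precision=4,suppress=True)
r=np.load("w4.npz");W=r["W"];g=cv2.cvtColor(cv2.GaussianBlur(r["img"],(3,3),0),6).astype(int)
print(g[10,340:362],g[45,325:345])
pts=[]
for v in range(0,54,3):
    u0=220+(410-85*(v*3)/180)/3; a=np.arange(int(u0)-7,int(u0)+8); x=g[v,a]; wgt=np.clip(120-x,0,None); 
    if wgt.sum()>0: pts.append((v,(a*wgt).sum()/wgt.sum()))
pts=np.array(pts);print(pts[::3])
w=np.array([pix(r,W,u,v,.012)[:2] for v,u in pts]);vx,vy,x0,y0=cv2.fitLine(w.astype(np.float32),cv2.DIST_HUBER,0,.01,.01).ravel();print("line",vx,vy,x0,y0,np.degrees(np.arctan2(vy,vx)))
print(w[0],w[-1])
def P(x,y,h): return pix(r,W,220+(x+.5)/3-.5,(y+.5)/3-.5,h)[:2]
th=np.arctan2(vy,vx)
th=th if abs(th)<1.6 else th+np.pi
e=np.array([np.cos(th),np.sin(th)]);n=np.array([-e[1],e[0]]);b=np.array([.563,-.1857]);o=np.array([x0,y0])
print("bend lateral to line mm",(b-o)@n*1000)
for q in [(82,165),(240,250),(330,291),(470,368)]: print("end edge along from old bend",(P(*q,.02)-b)@e*1000)
print("arm end", P(290,173,.0))
C=cloud(r,W);m=(C[...,2]>.115)&(C[...,2]<.13)&(np.mgrid[:400,:640][0]<130)&(abs(np.mgrid[:400,:640][1]-316)<30);p=C[m];print("arm xmax,y",np.percentile(p[:,0],99.5),np.percentile(p[:,1],[1,50,99]),np.percentile(p[:,2],95))
```

```text
[130 130 129 129 128 127 127 120  98  75  67  68  67  66  70  86 111 126
 129 129 128 128] [129 129 129 129 128 122 101  79  70  69  69  69  72  89 113 128 131 130
 129 129]
[[  0.     356.1828]
 [  9.     352.2177]
 [ 18.     347.7355]
 [ 27.     343.3514]
 [ 36.     339.1153]
 [ 45.     334.765 ]]
line 0.885902 -0.46387246 0.530708 -0.16936971 -27.637274
[ 0.5465 -0.1775] [ 0.5182 -0.1628]
bend lateral to line mm 0.5123284391341694
end edge along from old bend -76.44724777107642
end edge along from old bend -76.65941502983327
end edge along from old bend -75.46502076125607
end edge along from old bend -75.94448302482083
arm end [ 0.5159 -0.153 ]
arm xmax,y 0.5023260207043858 [-0.1562 -0.153  -0.1495] 0.1243483450958366
```

Call:
apply_moves:
  plan:
    - [[2,0.7,8],[0,0,0],8]
    - [[2,0.7,18],[0,0,0],8]
    - [[2,0.7,27],[0,0,0],8]
    - [[2,0.7,33],[0,0,0],8]
    - [[2,0.7,37],[0,0,0],8]
    - [[2,0.7,39],[0,0,0],8]
    - [[2,0.7,39],[0,0,0],8]

```text
clock: 7.05
ee_pos: [0.4215, -0.1533, 0.0637]
tcp_rot: [-0.0, 1.0, -0.007, -0.0]
contact_force: [-0.1, -0.2, -1.6]
width: 0.0131
finger_force: 58.9
```

Run:
```python
from h import *
from station import sensors,read_camera
s=sensors.sense();print(s["clock"],s["ee_pos"].round(4),s["contact_force"].round(2));goto(s,[.4212,-.1524,.055],-.8)
r=read_camera("side");i=r["img"][255:360,300:440];i=np.clip(i.astype(float)*1.3,0,255).astype(np.uint8)
cv2.imwrite("pics/s1.png",cv2.resize(i,None,fx=5,fy=5,interpolation=cv2.INTER_CUBIC))
```

```text
7.05 [ 0.4215 -0.1533  0.0637] [-0.09 -0.22 -1.57]
shift [-0.3 -0.9  8.7] turn [-0.01  0.02 -0.03] yaw now -0.83 tilt 0.02
```

View pics/s1.png

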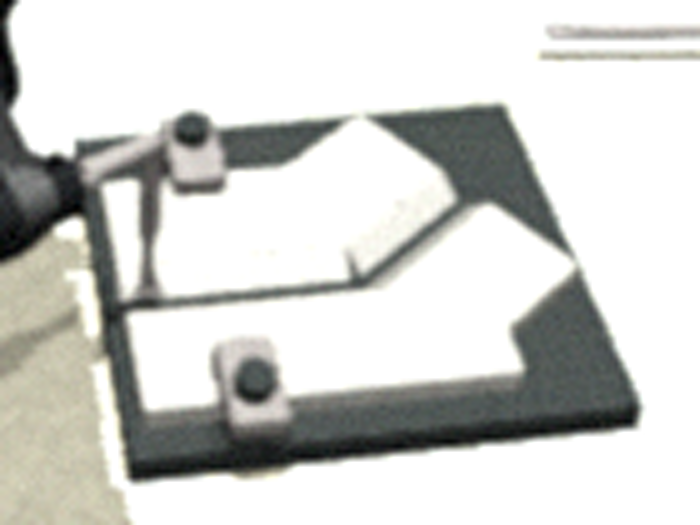

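The side view shows the ball at crop (147,295), in the groove near the open end of the longer leg, just above the floor. Lower it into light contact.

Call:
apply_moves:
  plan:
    - [[-0.3,-0.9,2],[0,0,0],8]
    - [[-0.3,-0.9,4],[0,0,0],8]
    - [[-0.3,-0.9,6],[0,0,0],8]
    - [[-0.3,-0.9,8],[0,0,0],8]
    - [[-0.3,-0.9,8.7],[0,0,0],8]
    - [[-0.3,-0.9,8.7],[0,0,0],8]
    - [[-0.3,-0.9,8.7],[0,0,0],8]

```text
clock: 7.8
ee_pos: [0.4214, -0.1525, 0.0554]
tcp_rot: [0.0, 1.0, -0.007, 0.0]
contact_force: [-0.8, 0.8, 0.2]
width: 0.0127
finger_force: 59.1
```

Run:
```python
from h import *
from station import sensors
s=sensors.sense();print(s["clock"],s["ee_pos"].round(4),s["contact_force"].round(2),s["ft_torque"].round(3));goto(s,[.4832,-.1848,.055],-.8);goto(s,[.5288,-.1788,.055],-.8)
```

```text
7.8 [ 0.4214 -0.1525  0.0554] [-0.83  0.81  0.24] [ 0.004  0.041 -0.011]
shift [62.3 31.4  0.4] turn [ 0.   -0.01 -0.03] yaw now -0.83 tilt 0.01
shift [107.8  24.7   0.4] turn [ 0.   -0.01 -0.03] yaw now -0.83 tilt 0.01
```

Contact force rose by about 1.8 N, meaning the pin is about 3 mm in. Starting the pass along the longer leg.

Call:
apply_moves:
  plan:
    - [[1.5,0.8,0],[0,0,0],8]
    - [[4.5,2.3,0],[0,0,0],8]
    - [[7.5,3.8,0],[0,0,0],8]
    - [[10.5,5.3,0],[0,0,0],8]
    - [[13.5,6.8,0],[0,0,0],8]
    - [[16.5,8.3,0],[0,0,0],8]
    - [[19.5,9.8,0],[0,0,0],8]
    - [[21.5,10.8,0],[0,0,0],8]

```text
clock: 8.6
ee_pos: [0.443, -0.1638, 0.0552]
tcp_rot: [0.0, 1.0, -0.007, 0.0]
contact_force: [-0.5, 0.6, -0.1]
width: 0.013
finger_force: 59.2
```

```bash
cat > chk.py <<'E'
from h import *
from station import sensors
s=sensors.sense();print(s["clock"],s["ee_pos"].round(4),s["contact_force"].round(2),s["width"].round(4))
b=np.array([.4832,-.1848]);d=s["ee_pos"][:2]-b
for a in (-27.6,7.4): c,k=np.cos(np.radians(a)),np.sin(np.radians(a));print(a,"along,lat mm",((c*d[0]+k*d[1])*1000).round(1),((-k*d[0]+c*d[1])*1000).round(1))
goto(s,[.4832,-.1848,.055],-.8);goto(s,[.5288,-.1788,.055],-.8)
E
python3 chk.py
```

```text
Traceback (most recent call last):
  File "chk.py", line 3, in <module>
    s=sensors.sense();print(s["clock"],s["ee_pos"].round(4),s["contact_force"].round(2),s["width"].round(4))
                                                                                        ^^^^^^^^^^^^^^^^
AttributeError: 'float' object has no attribute 'round'
```

```bash
sed -i 's/,s\["width"\].round(4))/,s["width"])/' chk.py; python3 chk.py
```

```text
8.6 [ 0.443  -0.1638  0.0552] [-0.54  0.61 -0.07] 0.01302224435267763
-27.6 along,lat mm -45.4 0.0
7.4 along,lat mm -37.2 26.0
shift [40.5 20.4  0.2] turn [ 0.   -0.   -0.03] yaw now -0.83 tilt 0.01
shift [86.  13.8  0.2] turn [ 0.   -0.   -0.03] yaw now -0.83 tilt 0.01
```

Call:
apply_moves:
  plan:
    - [[1.5,0.8,0],[0,0,0],8]
    - [[4.5,2.3,0],[0,0,0],8]
    - [[7.5,3.8,0],[0,0,0],8]
    - [[10.5,5.3,0],[0,0,0],8]
    - [[13.5,6.8,0],[0,0,0],8]
    - [[16.5,8.3,0],[0,0,0],8]
    - [[19.5,9.8,0],[0,0,0],8]
    - [[21.5,10.8,0],[0,0,0],8]

```text
clock: 9.4
ee_pos: [0.4644, -0.1749, 0.0553]
tcp_rot: [0.0, 1.0, -0.007, 0.0]
contact_force: [-1.3, -0.4, -1.1]
width: 0.013
finger_force: 59.2
```

```bash
python3 chk.py
```

```text
9.4 [ 0.4644 -0.1749  0.0553] [-1.32 -0.36 -1.1 ] 0.013027443136034444
-27.6 along,lat mm -21.3 0.1
7.4 along,lat mm -17.4 12.3
shift [19.   9.7  0.3] turn [ 0.   -0.01 -0.03] yaw now -0.83 tilt 0.01
shift [64.5  3.   0.3] turn [ 0.   -0.01 -0.03] yaw now -0.83 tilt 0.01
```

Call:
apply_moves:
  plan:
    - [[1.5,0.8,0.2],[0,0,0],8]
    - [[4.5,2.3,0.5],[0,0,0],8]
    - [[7.5,3.8,0.5],[0,0,0],8]
    - [[10.5,5.4,0.5],[0,0,0],8]
    - [[13.5,6.9,0.5],[0,0,0],8]
    - [[16,8.2,0.5],[0,0,0],8]
    - [[18,9.2,0.5],[0,0,0],8]
    - [[19,9.7,0.5],[0,0,0],8]

```text
clock: 10.2
ee_pos: [0.4832, -0.1848, 0.0548]
tcp_rot: [0.0, 1.0, -0.007, 0.0]
contact_force: [-1.3, 0.6, -0.4]
width: 0.0132
finger_force: 59.2
```

```bash
python3 chk.py
```

```text
10.2 [ 0.4832 -0.1848  0.0548] [-1.26  0.58 -0.36] 0.013159673362502927
-27.6 along,lat mm -0.0 -0.0
7.4 along,lat mm -0.0 -0.0
shift [ 0.  -0.  -0.2] turn [ 0.01 -0.01 -0.03] yaw now -0.83 tilt 0.02
shift [45.5 -6.7 -0.2] turn [ 0.01 -0.01 -0.03] yaw now -0.83 tilt 0.02
```

At the bend; now the shorter leg.

Call:
apply_moves:
  plan:
    - [[1.5,-0.2,0],[0,0,0],8]
    - [[4.5,-0.7,0],[0,0,0],8]
    - [[7.5,-1.1,0],[0,0,0],8]
    - [[10.5,-1.5,0],[0,0,0],8]
    - [[13.5,-2,0],[0,0,0],8]
    - [[16.5,-2.4,0],[0,0,0],8]
    - [[19.5,-2.9,0],[0,0,0],8]
    - [[22,-3.2,0],[0,0,0],8]

```text
clock: 11.0
ee_pos: [0.5052, -0.1817, 0.0547]
tcp_rot: [-0.0, 1.0, -0.007, -0.0]
contact_force: [-0.5, 0.5, 1.0]
width: 0.0131
finger_force: 59.2
```

```bash
python3 chk.py
```

```text
11.0 [ 0.5052 -0.1817  0.0547] [-0.53  0.51  0.97] 0.013092576047330192
-27.6 along,lat mm 18.1 12.9
7.4 along,lat mm 22.2 0.2
shift [-22.    3.4  -0.3] turn [-0.    0.   -0.02] yaw now -0.82 tilt 0.0
shift [23.6 -3.2 -0.3] turn [-0.    0.   -0.02] yaw now -0.82 tilt 0.0
```

Call:
apply_moves:
  plan:
    - [[1.5,-0.2,0],[0,0,0],8]
    - [[4.5,-0.6,0],[0,0,0],8]
    - [[7.5,-1,0],[0,0,0],8]
    - [[10.5,-1.4,0],[0,0,0],8]
    - [[13.5,-1.8,0],[0,0,0],8]
    - [[16.5,-2.2,0],[0,0,0],8]
    - [[19.5,-2.6,0],[0,0,0],8]
    - [[21.5,-2.9,0],[0,0,0],8]

```text
clock: 11.8
ee_pos: [0.5268, -0.1792, 0.0547]
tcp_rot: [0.0, 1.0, -0.007, 0.0]
contact_force: [-1.8, 0.0, 0.2]
width: 0.0128
finger_force: 59.2
```

Call:
apply_moves:
  plan:
    - [[1,-0.1,0],[0,0,0],8]
    - [[1.5,-0.2,0],[0,0,0],8]
    - [[1.5,-0.2,0],[0,0,0],8]
    - [[1.5,-0.2,0],[0,0,0],8]

```text
clock: 12.2
ee_pos: [0.5281, -0.179, 0.0548]
tcp_rot: [0.0, 1.0, -0.007, 0.0]
contact_force: [-0.7, -0.4, -0.1]
width: 0.0131
finger_force: 59.2
```

```bash
python3 chk.py
```

```text
12.2 [ 0.5281 -0.179   0.0548] [-0.75 -0.42 -0.09] 0.013090917563837044
-27.6 along,lat mm 37.1 25.9
7.4 along,lat mm 45.2 -0.0
shift [-44.8   6.4  -0.2] turn [ 0.   -0.02 -0.03] yaw now -0.83 tilt 0.02
shift [ 0.7 -0.2 -0.2] turn [ 0.   -0.02 -0.03] yaw now -0.83 tilt 0.02
```

Call:
apply_moves:
  plan:
    - [[0.5,0,-3],[0,0,0],8]
    - [[0.5,0,-9],[0,0,0],8]
    - [[0.5,0,-20],[0,0,0],8]
    - [[0.5,0,-40],[0,0,0],8]
    - [[0.5,0,-60],[0,0,0],8]
    - [[0.5,0,-80],[0,0,0],8]
    - [[0.5,0,-92],[0,0,0],8]
    - [[0.5,0,-95],[0,0,0],8]

```text
clock: 13.0
ee_pos: [0.5295, -0.1795, 0.1522]
tcp_rot: [0.001, 1.0, -0.007, 0.002]
contact_force: [-0.6, -0.1, -2.3]
width: 0.013
finger_force: 58.9
```

Run:
```python
from h import *
from station import sensors
s=sensors.sense();print(s["ee_pos"],s["clock"]);goto(s,[.6153,.2138,.150],-.85)
```

```text
[ 0.529547   -0.17946072  0.15223261] 13.0
shift [  80.1 -394.5    1.9] turn [ 0.09 -0.21  0.02] yaw now -0.83 tilt 0.23
```

Call:
apply_moves:
  plan:
    - [[4,-20,0],[0,0,0],8]
    - [[11,-55,0],[0,0,0],8]
    - [[20,-98,0],[0,0,0],8]
    - [[29,-141,0],[0,0,0],8]
    - [[38,-185,0],[0,0,0],8]
    - [[47,-230,0],[0,0,0],8]
    - [[56,-275,0],[0,0,0],8]
    - [[64,-315,0],[0,0,0],8]

```text
clock: 13.8
ee_pos: [0.5965, 0.1372, 0.1486]
tcp_rot: [0.0, 1.0, -0.007, -0.001]
contact_force: [0.7, -1.0, -1.0]
width: 0.0131
finger_force: 59.0
```

Call:
apply_moves:
  plan:
    - [[7,-35,0],[0,0,0],8]
    - [[12,-58,0],[0,0,0],8]
    - [[15,-73,0],[0,0,0],8]
    - [[16,-79,0],[0,0,0],8]
    - [[16,-79.5,0],[0,0,0],8]
    - [[16,-79.5,0],[0,0,0],8]
    - [[16,-79.5,0],[0,0,0],8]

```text
clock: 14.5
ee_pos: [0.6141, 0.2131, 0.1497]
tcp_rot: [0.0, 1.0, -0.008, -0.0]
contact_force: [-1.3, 0.2, -1.1]
width: 0.013
finger_force: 59.0
```

Run:
```python
from h import *
from station import sensors,read_camera
np.set_printoptions(precision=4,suppress=True)
s=sensors.sense();print(s["ee_pos"],s["clock"],s["tcp_rot"]);goto(s,[.6153,.2138,.0745],-.85)
r=read_camera("wrist");W=world_from_cam(r,s);C=cloud(r,W)
for v in (70,95,125,165,210): print(v,np.median(C[v-2:v+3,314:320].reshape(-1,3),0))
m=(C[...,2]>.16)&(C[...,2]<.19)&(np.mgrid[:400,:640][0]<135);p=C[m];print("xmax",np.percentile(p[:,0],99.5))
```

```text
[0.6141 0.2131 0.1497] 14.5 [ 0.0001  1.     -0.0079 -0.0001]
shift [ 1.2 -0.7 75.2] turn [ 0.02  0.01 -0.05] yaw now -0.9 tilt 0.02
70 [0.6932 0.2118 0.172 ]
95 [0.6854 0.2118 0.1719]
125 [0.6755 0.2119 0.1718]
165 [0.6625 0.2121 0.1764]
210 [0.6464 0.2124 0.1763]
xmax 0.6970683729102112
```

Call:
apply_moves:
  plan:
    - [[1.2,-0.7,10],[0,0,0],8]
    - [[1.2,-0.7,25],[0,0,0],8]
    - [[1.2,-0.7,40],[0,0,0],8]
    - [[1.2,-0.7,52],[0,0,0],8]
    - [[1.2,-0.7,60],[0,0,0],8]
    - [[1.2,-0.7,64],[0,0,0],8]
    - [[1.2,-0.7,66],[0,0,0],8]
    - [[1.2,-0.7,66],[0,0,0],8]

```text
clock: 15.35
ee_pos: [0.6156, 0.2151, 0.0838]
tcp_rot: [-0.0, 1.0, -0.007, 0.0]
contact_force: [-0.8, 0.2, -1.4]
width: 0.013
finger_force: 59.0
```

Run:
```python
from h import *
from station import sensors
s=sensors.sense();print(s["contact_force"]);goto(s,[.6153,.2138,.0745],-.85)
```

```text
[-0.76973449  0.24004256 -1.37457653]
shift [-0.2  1.3  9.3] turn [-0.01 -0.02  0.03] yaw now -0.82 tilt 0.02
```

Call:
apply_moves:
  plan:
    - [[0,1.3,2],[0,0,0],8]
    - [[0,1.3,4],[0,0,0],8]
    - [[0,1.3,6],[0,0,0],8]
    - [[0,1.3,7.5],[0,0,0],8]
    - [[0,1.3,8.5],[0,0,0],8]
    - [[0,1.3,9],[0,0,0],8]
    - [[0,1.3,9],[0,0,0],8]

```text
clock: 16.05
ee_pos: [0.6153, 0.2137, 0.0746]
tcp_rot: [0.0, 1.0, -0.007, -0.0]
contact_force: [0.6, 0.7, -0.9]
width: 0.0128
finger_force: 59.0
```

Call:
apply_moves:
  plan:
    - [[0,0,0.4],[0,0,0],8]
    - [[0,0,0.6],[0,0,0],8]
    - [[0,0,0.6],[0,0,0],8]

```text
clock: 16.35
ee_pos: [0.6155, 0.2137, 0.0745]
tcp_rot: [-0.0, 1.0, -0.007, 0.0]
contact_force: [-0.9, -1.0, 0.8]
width: 0.0129
finger_force: 59.2
```

Call:
apply_moves:
  plan:
    - [[0,0,0],[0,0,0],14]
    - [[0,0,0],[0,0,0],18]
    - [[0,0,0],[0,0,0],30]
    - [[0,0,0],[0,0,0],60]
    - [[0,0,0],[0,0,0],85]
    - [[0,0,0],[0,0,0],85]
    - [[0,0,0],[0,0,0],85]
    - [[0,0,0],[0,0,0],85]
  grip_force: 20

```text
clock: 17.15
ee_pos: [0.6154, 0.2137, 0.0741]
tcp_rot: [-0.0, 1.0, -0.007, 0.0]
contact_force: [-0.1, -0.1, -0.7]
width: 0.0851
finger_force: 0.0
```

Call:
apply_moves:
  plan:
    - [[0,0,-10],[0,0,0],85]
    - [[0,0,-30],[0,0,0],85]
    - [[0,0,-60],[0,0,0],85]
    - [[-20,0,-90],[0,0,0],85]
    - [[-55,0,-120],[0,0,0],85]
    - [[-56,0,-126],[0,0,0],85]
    - [[-56,0,-126],[0,0,0],85]
    - [[-56,0,-126],[0,0,0],85]

```text
clock: 17.95
ee_pos: [0.5594, 0.2143, 0.1996]
tcp_rot: [0.0, 1.0, -0.007, -0.0]
contact_force: [-0.9, 0.1, -0.5]
width: 0.0849
finger_force: 0.0
```

Run:
```python
from h import *
from station import sensors,read_camera
np.set_printoptions(precision=4,suppress=True)
s=sensors.sense();r=read_camera("wrist");W=world_from_cam(r,s);print(s["clock"],s["ee_pos"],s["width"])
cv2.imwrite("pics/w5.png",r["img"])
C=cloud(r,W);m=(C[...,2]>.097)&(C[...,2]<.106)&(r["img"].max(-1)<90);n,l,st,ce=cv2.connectedComponentsWithStats(m.astype(np.uint8))
k=1+np.argmax(st[1:,4]);p=C[l==k];print(st[k],cv2.minAreaRect(p[:,:2].astype(np.float32)),np.median(p[:,2]), np.median(p[p[:,0]<.58,2]),np.median(p[p[:,0]>.65,2]))
```

```text
17.95 [0.5594 0.2143 0.1996] 0.08486584596095352
[ 306   38   21  155 3102] ((0.6163013577461243, 0.21342231333255768), (0.013810308650135994, 0.1034875363111496), 89.50277709960938) 0.10099019237945296 0.10099549894151043 0.10093714651934305
```

View pics/w5.png

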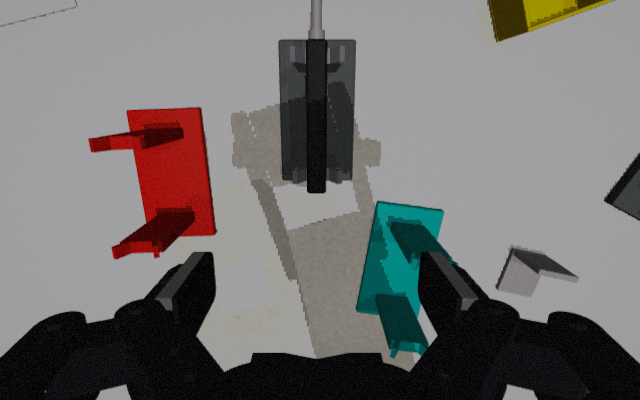

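The probe lies level in both notches (handle at about (316,115) in the picture), within 1 mm of where it started. The gripper is clear, so I'm handing in.

```bash
python3 -c "
from station import workorder
print(workorder.close_job())"
```

```text
the job is handed in; nothing more can be done
None
```

The groove pass was made in one go from the longer leg's open end to the shorter leg's, the probe is back level on both posts within about 1 mm of where it lay, and the job is handed in at about 18 s of the 56 s allowed; the verdict was not shown.

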